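# Set the T-square for scoring a coated plate

### The job

Take the T-square off the plate carton and lay it at the scoring block ready for a cut: stock down on the bench, blade over the coated plate, graduated edge of the blade along the drawn line. Press the stock home until it sits flush along the block's front edge, hold it there for a second with a light, steady push of about 7 N, and let go. Leave the beaker and the glass cutter alone.

Things in the scene. Friction and masses are not known exactly. Their poses are not given: they have to be found in the camera images.
- square: T-square, 0.25 to 0.45 kg, starting flat on the carton's top. Origin: centre of the underside of its stock; x along the blade, away from the stock, y along the stock, z up. Dark wooden stock 34 (x) by 140 (y) by 24 mm high: front face, which goes against the block, at x = +17, back at x = -17. The stock stands flat by itself, blade level in the air; sliding it on the bench takes 1 to 3.5 N.
- rib (a point): middle of the square's orange grip rib, centred on the stock, at (0, 0, 39) mm in the square's frame: 14 (x) by 60 (y) mm, from 24 to 54 mm above the stock's underside, to be gripped across x from above
- scale (a point): point on the lower side of the blade's graduated edge (black ticks), at (92, 15, 15.5) mm in the square's frame. The aluminium blade is 30 mm wide (y = -15 to +15), 3 mm thick, and runs from the stock to x = +167, its underside 15.5 mm above the stock's underside; the graduated edge is at y = +15
- face_left (a point): point on the stock's front face, at (17, 65, 6) mm in the square's frame
- face_right (a point): point on the stock's front face, at (17, -65, 6) mm in the square's frame
- block: scoring block fixed to the bench: dark steel slab 150 (x) by 220 (y) by 12 mm high, on it a white plate 140 by 200 by 2 mm (top at 14 mm, 1.5 mm under the blade of a square standing on the bench). Origin: centre of its underside, on the bench; z up. Front edge: the upright face at x = -75 mm, towards the robot (turned up to 17 degrees), 220 mm long, a brass stud at each end. Hard: no give.
- line: black line drawn on the plate, 140 mm long, 2.5 mm wide, along the block's x, square to the front edge, at a different place along the block each time. Origin: middle of the line; axes parallel to the block's
- carton: closed blue carton of plates, 215 by 215 by 40 mm high, fixed; origin at the centre of its underside, z up. The T-square starts on it
- beaker: glass beaker, 60 mm across, 70 mm high; origin under its centre
- cutter: yellow glass cutter lying on the bench, 155 mm long, 12 mm wide and high; origin on its underside, x along it
Not all that is in view belongs to the job. Of the things that look like the square, the smaller one is meant.

How it is judged:
By the outcome, as a careful person would: the job done as asked, in the order asked, and still so for the second after the job is handed in, with the robot touching nothing.
It also fails if it takes over 59 s, if anything falls off the work surface, if the arm or the gripper's body presses on something with over 40 N, if the wrist force passes 120 N, or if a joint passes its speed limit or range.

### The arm

A 6-joint arm with a two-finger parallel gripper is mounted at the origin on the work surface. World frame = base frame: x ahead of the robot, y to its left, z up, the work surface at z = 0. Lengths are in m, angles in rad, forces in N, time in s.
With the tool pointing down it reaches from about 0.325 to 0.85 m from the base axis. Payload 15.5 kg.
Tool frame: the origin (TCP) lies midway between the tips of the shut fingers; the grasp point (between the pads) lies 19 mm behind it; z points along the fingers, y is the line along which they close (so a half turn about z gives the same grasp; the last joint's range is limited). The gripper opens to 91 mm and grips with 3 to 60 N. Pads are 32 mm wide; open, the fingers measure 118 mm over their backs; the gripper's body (76 mm by 178 mm) begins 60 mm behind the grasp point.
Start: joints at [-1.29, 0.494, 1.345, -0, 1.302, -0.096], TCP at [0.229, -0.581, 0.177] pointing down, gripper open.
Joint ranges: [-2.91, 2.91], [-0.82, 2.16], [0.22, 2.67], [-1.22, 4.37], [0.12, 2.79], [-3.08, 3.08]. Speed limits (rad/s): [1.89, 1.89, 2.57, 3.01, 3.01, 3.01].

### API

Orientations are given as a rotation vector (axis times angle).
In Python, from bench import sensors, imaging, arm gives the robot as it stands.
- The arm moves only by the tool move_arm, never from a script. Its argument "commands" is text: rows parted by semicolons, each of 7 numbers parted by spaces: the shift along the tool's x, y, z in mm, then the turn, a rotation vector about the tool's x, y, z in rad, then the opening, from 0 (shut) to 1 (fully open). In form: dx dy dz ax ay az jaw; .... A call has 1 to 5 rows; each row shifts and turns the commanded pose from where the row before left it, along the tool's axes as they then stand; what a row does not reach is not made up. A row lasts 1/10 s, in which the tool goes at most 50 mm and 8.59 degrees, less where a joint would pass 70% of its speed; a pose out of reach is approached as far as the arm can. A call is refused whole if a number of a shift passes 50 or a number of a turn 0.15, either way. A call with a gripper value outside its range is refused whole. The fingers move at their own pace and stop on an object; "grip_force" is the grip in N (left out, the last holds). Time passes only in rows, so rows that do not move let the fingers close. It gives the time, the measured TCP pose, the force, the opening and the grip force at its end, in the units of the state.
- sensors.sense(): the state, without advancing time (a new reading comes with each control period).
- imaging.capture(name): name is "side" or "top" or "wrist"; returns the picture (420x560x3 uint8, blue, green, red); there is no depth.
- imaging.camera_params(name): a dict with "vfov" (degrees; the focal length in pixels is half the picture's height over the tangent of half this angle, whatever the lens; pixels are square), "cx", "cy" (the principal point, pixels), "k1" (the pictures are not rectified: a ray, as slopes to the right and down, at radius r is drawn at 1 + k1 r^2 times it, then the intrinsics apply), "T" (4x4, takes a point from camera to world coordinates); the wrist camera has in their place "tool_from_camera" (4x4, takes a point from camera to tool coordinates, whose origin is the TCP and whose axes are the flange's). Camera axes: x right, y up, looking along -z (the intrinsics and any distortion apply to the point x, -y, -z); pixel columns grow to the right and rows downward; lengths in m; the calibration is good to about 2 mm. A picture is of the moment at which its call begins: read the wrist's pose just before it. camera_params takes no time and is no camera call.
- arm.sign_off(): hands the job in; it is judged then, once.
The state is a dict: "time_s": time; "q": joint angles; "dq": joint speeds; "joint_torque": joint torques, N m; "eef_pos": TCP position; "tcp_rot": TCP orientation; "wrist_force": force on the tool from outside, world axes, zero at the start; "moment": the same for the moment, N m; "finger_gap": finger opening in m; "gripper_force": force on a finger pad.
Only numpy, scipy, OpenCV 4.12 (cv2) and the standard library are available. Lean on these libraries where they do the work, as an engineer would, in place of code of your own. Each camera call takes 0.05 s, during which the arm holds its last target. There are 200 camera calls.

## Working session

There is one attempt and no reset: what is moved stays moved. The work goes in short steps, Python scripts to look and compute and a tool call to move; the robot and the scene stay as the last step left them, time stands still between calls to the robot, and variables do not carry over. Pictures are saved under pics/ and viewed, at most 13 in all, crops included, and the job is handed in when it is done.

Besides the shell and the picture viewer there is one more tool, called after "Call:" as name(argument=value, ...), one argument or row to a line, values as JSON. move_arm: Moves the arm, as the interface text tells. Its arguments: {"type":"object","properties":{"commands":{"type":"string"},"grip_force":{"type":"number"}},"required":["commands"]}

```bash
mkdir -p pics; ls; cat > h.py <<'E'
import numpy as np, cv2
from scipy.spatial.transform import Rotation as R
from bench import sensors, imaging, arm
def cam(name, s=None):
    p=imaging.camera_params(name)
    if name=="wrist":
        s=s or sensors.sense(); T=np.eye(4); T[:3,:3]=R.from_rotvec(s["tcp_rot"]).as_matrix(); T[:3,3]=s["eef_pos"]
        T=T@np.array(p["tool_from_camera"])
    else: T=np.array(p["T"])
    f=210/np.tan(np.radians(p["vfov"])/2)
    return f,p["cx"],p["cy"],p["k1"],T
def px2w(c,uv,z):
    f,cx,cy,k1,T=c; out=[]
    for u,v in np.atleast_2d(uv):
        d=np.array([(u-cx)/f,(v-cy)/f]); x=d.copy()
        for _ in range(30): x=d/(1+k1*(x@x))
        r=T[:3,:3]@np.array([x[0],-x[1],-1]); t=(z-T[2,3])/r[2]; out.append(T[:3,3]+t*r)
    return np.array(out)
def w2px(c,P):
    f,cx,cy,k1,T=c; q=(np.atleast_2d(P)-T[:3,3])@T[:3,:3]
    s=np.c_[q[:,0],-q[:,1]]/-q[:,2:]; s=s*(1+k1*(s**2).sum(1,keepdims=True))
    return s*f+[cx,cy]
E
python3 - <<'E'
from h import *
for n in("top","side"): cv2.imwrite(f"pics/{n}0.png",cv2.resize(imaging.capture(n),(784,588),interpolation=cv2.INTER_CUBIC))
s=sensors.sense();print(s)
for n in("top","side","wrist"): print(imaging.camera_params(n))
E
```

```text
pics
{'time_s': 0.1, 'q': array([-1.29047813e+00,  4.94101043e-01,  1.34604902e+00, -1.74451063e-06,
        1.30250089e+00, -9.54658996e-02]), 'dq': array([ 0.00251988, -0.00305169, -0.00187825, -0.00191533,  0.00017868,
        0.00155805]), 'joint_torque': array([ 2.10399674e-03, -8.80234694e+01, -3.82546878e+01,  7.08947587e-02,
        4.82650311e-02, -3.23828226e-05]), 'eef_pos': array([ 0.22929541, -0.58102092,  0.17601718]), 'tcp_rot': array([-3.08526590e+00, -5.86617157e-01,  1.56006249e-04]), 'wrist_force': array([-0.01729743, -0.296597  , -0.82976722]), 'moment': array([-0.00732277, -0.0214299 ,  0.0261768 ]), 'gripper_force': 0.0, 'finger_gap': 0.09117500493735478}
{'vfov': 45.19762760315123, 'cx': 282.4742594145156, 'cy': 218.60979981459164, 'k1': -0.15444543876015765, 'T': array([[ 2.41106286e-04,  9.91098884e-01, -1.33127549e-01,
         2.78619546e-01],
       [-9.99974171e-01, -7.17338886e-04, -7.15144110e-03,
         1.82194180e-02],
       [-7.18328286e-03,  1.33125835e-01,  9.91073112e-01,
         1.05444686e+00],
       [ 0.00000000e+00,  0.00000000e+00,  0.00
[... 165 characters left out ...]
5303603,  0.19688231, -0.23012969,  0.2414146 ],
       [-0.30276161, -0.63842017,  0.70764051,  0.5579598 ],
       [-0.00759753,  0.74408134,  0.66804583,  0.61378778],
       [ 0.        ,  0.        ,  0.        ,  1.        ]])}
{'vfov': 60.29484911317059, 'cx': 277.47524253865174, 'cy': 220.25056069713, 'k1': -0.06218191030940009, 'tool_from_camera': array([[ 2.81242732e-04,  9.59584845e-01,  2.81419342e-01,
         7.98396563e-02],
       [ 9.99999919e-01, -1.88941277e-04, -3.55119598e-04,
        -1.35707213e-03],
       [-2.87595655e-04,  2.81419419e-01, -9.59584820e-01,
        -2.08690193e-01],
       [ 0.00000000e+00,  0.00000000e+00,  0.00000000e+00,
         1.00000000e+00]])}
```

View pics/top0.png

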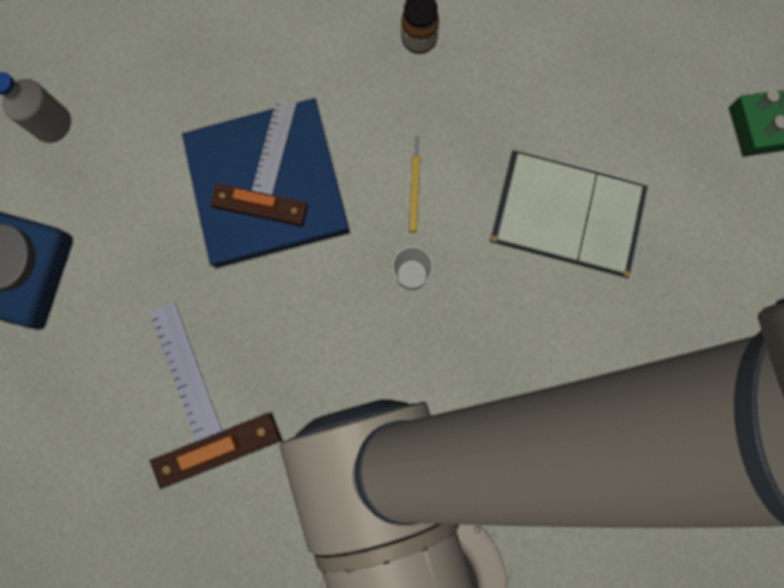

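View pics/side0.png

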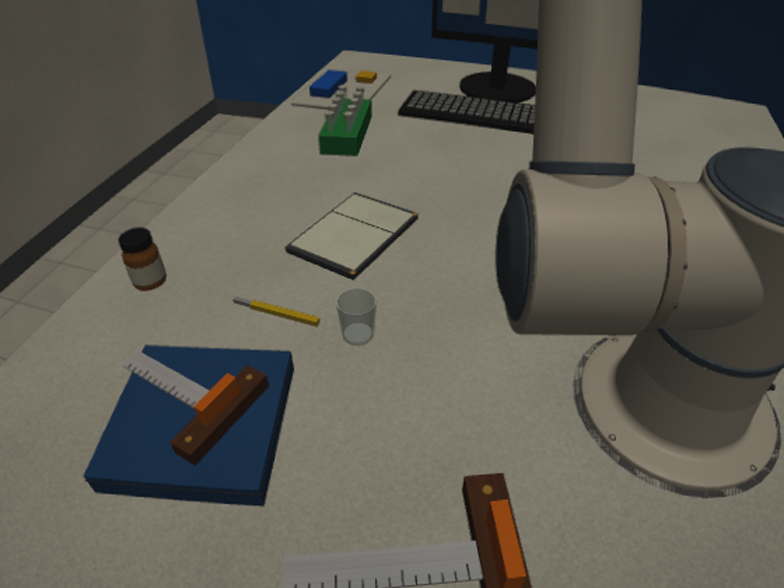

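The picture shows two T-squares. One is on the blue carton (stock at about (258,204) in the 784-wide top view), and a larger one lies on the bench (stock at about (215,450)). The one on the carton is the smaller and matches the description. The block is at (570,212), with its studs at (494,239) and (628,273). The beaker is at (412,268) and the cutter at (415,190). I'll confirm with an enlarged crop.

```bash
python3 - <<'E'
from h import *
im=np.mean([imaging.capture("top") for _ in range(3)],0); im=np.clip(im*1.3,0,255).astype(np.uint8)
cv2.imwrite("pics/raw.png",im)
c=lambda x,y:cv2.resize(im[y:y+100,x:x+100],(400,400),interpolation=cv2.INTER_CUBIC)
# 4x crops: left origin (130,65), right origin (350,102)... 
a=c(140,65); b=c(350,100)
b=cv2.resize(im[100:200,345:470],(500,400),interpolation=cv2.INTER_CUBIC)
a=cv2.resize(im[65:165,150:225],(300,400),interpolation=cv2.INTER_CUBIC)
cv2.imwrite("pics/crop.png",np.hstack([a,b]))
E
```

```text
(no output)
```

View pics/crop.png

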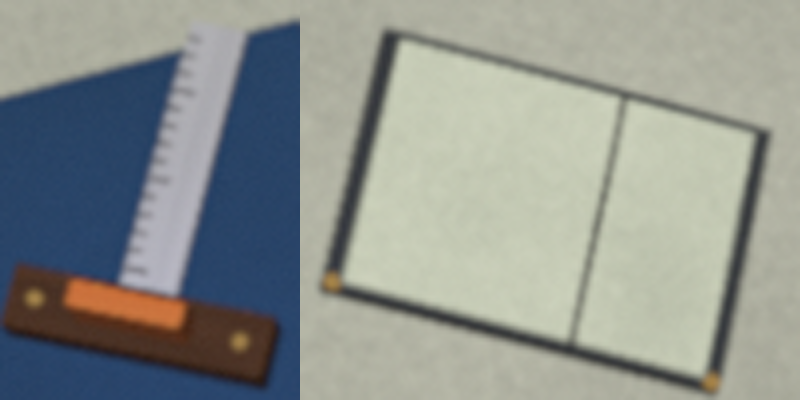

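The crop shows the square on the carton with a 30 mm blade whose ticks are on its left (+y) edge, and an orange rib at about (125,303). The block is at right, with its line running from (624,95) to (572,345) and brass studs at (332,282) and (711,382).

```bash
python3 - <<'E'
from h import *
c=cam("top")
L=lambda p:(np.array(p,float)+.5)/4-.5+[150,65]
Rr=lambda p:(np.array(p,float)-[300,0]+.5)/4-.5+[345,100]
np.set_printoptions(precision=4,suppress=True)
ang=lambda a,b:np.degrees(np.arctan2(*(b-a)[[1,0]]))
f=px2w(c,L([[16,265],[280,320]]),.064); print("front top",f[:,:2],"len",np.linalg.norm(f[1]-f[0]),"xang",ang(f[0],f[1])+90)
g=px2w(c,L([[119,285],[193,25]]),.0585); print("grad",g[:,:2],np.linalg.norm(g[1]-g[0]),ang(g[0],g[1]))
h=px2w(c,L([[180,295],[247,30]]),.0585); print("other",h[:,:2],np.linalg.norm(h[1]-h[0]),ang(h[0],h[1]))
r=px2w(c,L([[67,279],[187,304],[184,330],[66,304]]),.094); print("rib?",r[:,:2],r.mean(0), np.linalg.norm(r[1]-r[0]))
B=px2w(c,Rr([[386,30],[769,131],[718,384],[325,284]]),.012); print("block",B[:,:2],B.mean(0),[np.linalg.norm(B[i]-B[i-1]) for i in range(4)],ang(B[3],B[0]),ang(B[2],B[1]),ang(B[2],B[3])-90,ang(B[1],B[0])-90)
l=px2w(c,Rr([[572,345],[624,95]]),.014); print("line",l[:,:2],np.linalg.norm(l[1]-l[0]),ang(l[0],l[1]))
s=px2w(c,Rr([[332,282],[711,382]]),.012); print("studs",s[:,:2],np.linalg.norm(s[1]-s[0]))
b=px2w(c,np.array([[412,275]])/1.4,0);print("beaker",b,px2w(c,np.array([[417,140],[413,232]])/1.4,0.01))
E
```

```text
front top [[0.5946 0.2914]
 [0.5636 0.1533]] len 0.14154713221098797 xang -12.633479263509287
grad [[0.5847 0.2381]
 [0.728  0.2045]] 0.14712596861729055 -13.198587170168214
other [[0.579  0.2061]
 [0.7246 0.1756]] 0.14873962690174253 -11.8284755673164
rib? [[0.5773 0.2567]
 [0.5636 0.1957]
 [0.5503 0.1968]
 [0.5644 0.2567]] [0.5639 0.2265 0.094 ] 0.0625190922001229
block [[ 0.6629 -0.156 ]
 [ 0.6084 -0.3661]
 [ 0.4678 -0.3293]
 [ 0.5211 -0.1192]] [ 0.5651 -0.2427  0.012 ] [np.float64(0.14651134257913068), np.float64(0.21712370487297192), np.float64(0.14538059740112347), np.float64(0.21682592415394383)] -14.548632298939408 -14.66725146781616 -14.237101000799 -14.535999171763095
line [[ 0.4882 -0.2501]
 [ 0.6268 -0.2851]] 0.14304998626540033 -14.19611914881684
studs [[ 0.5222 -0.1229]
 [ 0.4689 -0.3255]] 0.20951976279474033
beaker [[0.4677 0.0008 0.    ]] [[ 0.6793 -0.0077  0.01  ]
 [ 0.5322 -0.0008  0.01  ]]
```

Call:
move_arm(
  commands="0 0 0 0 0 -0.14 1; 0 0 0 0 0 -0.14 1; 0 0 0 0 0 -0.14 1; 0 0 0 0 0 -0.14 1; 0 0 0 0 0 -0.14 1",
)

```text
time_s: 0.75
eef_pos: [0.2294, -0.5813, 0.1764]
tcp_rot: [-2.693, -1.617, -0.0]
wrist_force: [0.2, -0.0, 0.4]
finger_gap: 0.0912
gripper_force: 0.0
```

Call:
move_arm(
  commands="0 0 0 0 0 -0.14 1; 0 0 0 0 0 -0.14 1; 34 21 0 0 0 0 1; 34 21 0 0 0 0 1; 34 21 0 0 0 0 1",
)

```text
time_s: 1.25
eef_pos: [0.3133, -0.4942, 0.1764]
tcp_rot: [-2.448, -1.969, -0.0]
wrist_force: [1.0, -0.0, 0.0]
finger_gap: 0.0912
gripper_force: 0.0
```

Call:
move_arm(
  commands="34 21 0 0 0 0 1; 34 21 0 0 0 0 1; 34 21 0 0 0 0 1; 34 21 0 0 0 0 1; 34 21 0 0 0 0 1",
)

```text
time_s: 1.75
eef_pos: [0.4525, -0.3502, 0.1766]
tcp_rot: [2.447, 1.97, 0.0]
wrist_force: [0.2, 0.2, -0.0]
finger_gap: 0.0911
gripper_force: 0.0
```

Call:
move_arm(
  commands="34 21 0 0 0 0 1; 34 21 0 0 0 0 1; 34 21 0 0 0 0 1; 34 21 0 0 0 0 1; 0 0 0 0 0 0 1",
)

```text
time_s: 2.25
eef_pos: [0.5653, -0.2331, 0.1763]
tcp_rot: [-2.443, -1.975, -0.002]
wrist_force: [-0.7, -0.9, 0.4]
finger_gap: 0.0917
gripper_force: 0.0
```

```bash
python3 - <<'E'
from h import *
s=sensors.sense(); print(s["eef_pos"],s["tcp_rot"],s["time_s"],s["dq"].round(3))
im=imaging.capture("wrist"); np.save("wb.npy",np.r_[s["eef_pos"],s["tcp_rot"]])
cv2.imwrite("pics/wb_raw.png",im)
cv2.imwrite("pics/wb.png",cv2.resize(np.clip(im*1.3,0,255).astype(np.uint8),(784,588),interpolation=cv2.INTER_CUBIC))
E
```

```text
[ 0.56532733 -0.23312794  0.1763233 ] [-2.44340046e+00 -1.97464451e+00 -1.82926561e-03] 2.25 [-0.069 -0.015  0.038 -0.025 -0.007 -0.068]
```

View pics/wb.png

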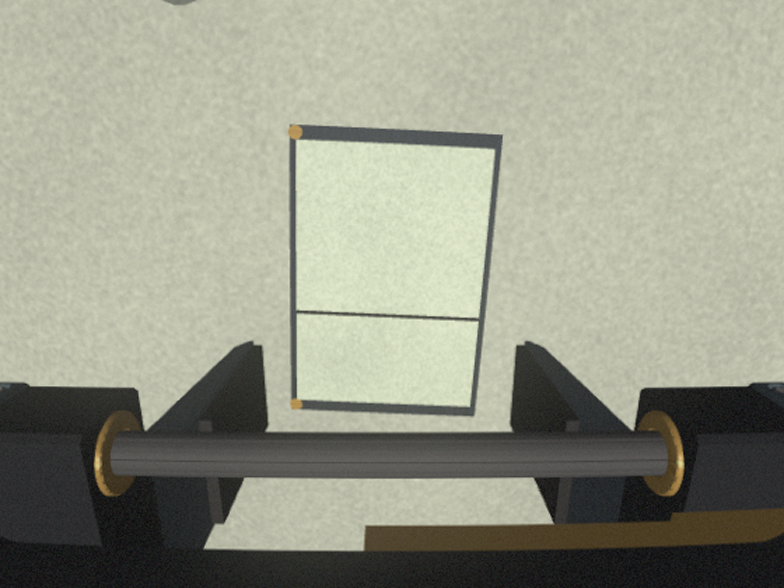

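The wrist view shows the block with its front edge on the left, from stud (295,131) to stud (296,405). Far corners are at (502,135) and (473,415), and the line runs from (297,312) to (479,319). I'll refine the front edge and the line at subpixel level.

```bash
cat > blk.py <<'E'
from h import *
np.set_printoptions(precision=4,suppress=True)
p=np.load("wb.npy"); c=cam("wrist",{"eef_pos":p[:3],"tcp_rot":p[3:]})
g=cv2.cvtColor(cv2.imread("pics/wb_raw.png"),cv2.COLOR_BGR2GRAY).astype(float)
ang=lambda d:np.degrees(np.arctan2(d[1],d[0]))
def fit(P):
    m=np.median(P,0)
    for _ in range(3):
        m=P.mean(0); d=np.linalg.svd(P-m)[2][0]; r=(P-m)@[-d[1],d[0]]; P=P[abs(r)<max(.0005,2*r.std())]
    return m,d*np.sign(d[np.argmax(abs(d))]),r.std()
# front edge: strongest light->dark step going right
e=[]
for v in range(100,283):
    d=np.diff(g[v,200:212]); w=np.clip(-d,0,None)
    e.append((200.5+(w*np.arange(len(d))).sum()/w.sum(),v))
e0=np.array(e)
m,d,s=fit(px2w(c,e0,.012)[:,:2]); print("front",m,ang(d),s)
l=[]
for u in range(216,338):
    v0=int(round((312+(u*1.4-297)*7.5/182)/1.4)); col=g[v0-5:v0+6,u]; w=np.clip(np.median(col)-col-8,0,None); l.append((u,v0-5+(w*np.arange(11)).sum()/w.sum()))
ml,dl,sl=fit(px2w(c,np.array(l),.014)[:,:2]); print("line",ml,ang(dl),sl)
cor=px2w(c,np.array([[502,135],[473,415],[292,408],[290.5,125]])/1.4,.012)[:,:2]; print("corners",cor,[np.linalg.norm(cor[i]-cor[i-1]) for i in range(4)])
E
python3 blk.py
```

```text
front [ 0.492  -0.2159] 75.1746206280995 0.00013497882059470797
line [ 0.5569 -0.2653] -14.725857602158676 6.985828927603475e-05
corners [[ 0.6638 -0.1531]
 [ 0.6077 -0.3646]
 [ 0.4638 -0.3273]
 [ 0.5198 -0.1154]] [np.float64(0.14885926339347033), np.float64(0.21889575156616015), np.float64(0.14861929739718097), np.float64(0.2191635681662498)]
```

Call:
move_arm(
  commands="45 -11 0 0 0 0 1; 45 -11 0 0 0 0 1; 45 -11 0 0 0 0 1; 45 -11 0 0 0 0 1; 45 -11 0 0 0 0 1",
)

```text
time_s: 2.8
eef_pos: [0.5562, -0.0043, 0.1766]
tcp_rot: [2.448, 1.969, -0.0]
wrist_force: [0.9, -0.1, 0.2]
finger_gap: 0.0916
gripper_force: 0.0
```

Call:
move_arm(
  commands="45 -11 0 0 0 0 1; 45 -11 0 0 0 0 1; 45 -11 0 0 0 0 1; 45 -11 0 0 0 0 1; 45 -11 0 0 0 0 1",
)

```text
time_s: 3.3
eef_pos: [0.5509, 0.2273, 0.1766]
tcp_rot: [2.448, 1.969, -0.0]
wrist_force: [0.9, -0.7, 0.0]
finger_gap: 0.0911
gripper_force: 0.0
```

Call:
move_arm(
  commands="0 0 0 0 0 0 1; 0 0 0 0 0 0 1",
)

```text
time_s: 3.5
eef_pos: [0.5509, 0.2264, 0.1763]
tcp_rot: [2.446, 1.972, -0.001]
wrist_force: [0.1, -0.6, -0.8]
finger_gap: 0.0911
gripper_force: 0.0
```

```bash
python3 - <<'E'
from h import *
s=sensors.sense(); print(s["eef_pos"],s["tcp_rot"],s["time_s"],s["dq"].round(3))
im=imaging.capture("wrist"); np.save("ws.npy",np.r_[s["eef_pos"],s["tcp_rot"]])
cv2.imwrite("pics/ws_raw.png",im)
cv2.imwrite("pics/ws.png",cv2.resize(np.clip(im*1.3,0,255).astype(np.uint8),(784,588),interpolation=cv2.INTER_CUBIC))
E
```

```text
[0.55092286 0.22641058 0.176285  ] [ 2.44570476e+00  1.97160707e+00 -9.69933761e-04] 3.5 [-0.036 -0.007  0.012 -0.003 -0.002 -0.006]
```

View pics/ws.png

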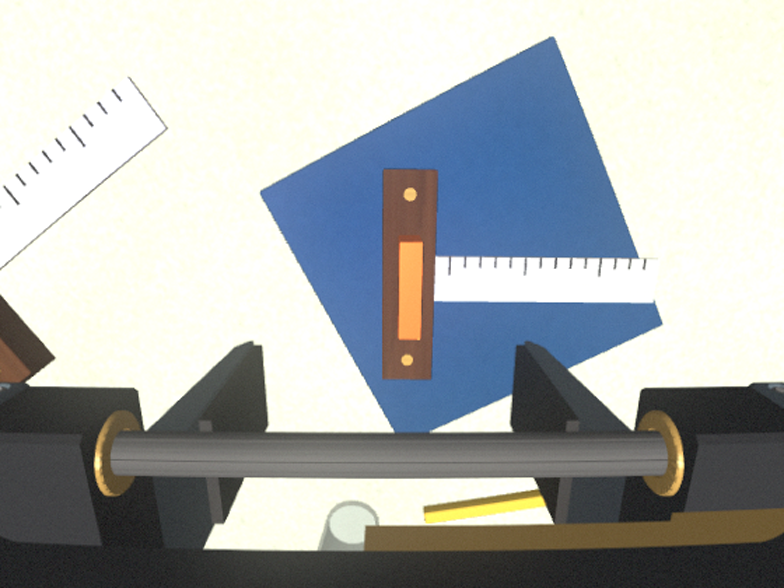

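The view shows the square's stock with top corners at (384,169), (437,169), (432,380) and (383,380). The rib is centred near (410,290), and the graduated edge runs along row 258.

```bash
python3 - <<'E'
from h import *
np.set_printoptions(precision=4,suppress=True)
p=np.load("ws.npy"); s={"eef_pos":p[:3],"tcp_rot":p[3:]}; c=cam("wrist",s)
ang=lambda a,b:np.degrees(np.arctan2(*(b-a)[[1,0]]))
st=px2w(c,np.array([[384,169],[437,169],[432,380],[383,380]])/1.4,.064)
print(st[:,:2],st.mean(0),[np.linalg.norm(st[i]-st[i-1]) for i in range(4)],ang(st[2],st[1])-90,ang(st[3],st[0])-90)
rb=px2w(c,np.array([[399.5,240.5],[423,240.5],[420.5,340.5],[399,340.5]])/1.4,.094)
print(rb.mean(0),[np.linalg.norm(rb[i]-rb[i-1]) for i in range(4)])
b=px2w(c,np.array([[440,258],[655,258.5],[440,301],[653,302.5]])/1.4,.0585); print(b[:,:2],ang(b[0],b[1]),ang(b[2],b[3]))
M=R.from_rotvec(p[3:]).as_matrix(); print("tool y yaw",np.degrees(np.arctan2(M[1,1],M[0,1])))
for P in(st.mean(0),rb.mean(0)): print("tool shift mm",M.T@(np.r_[P[:2],.067]-p[:3])*1000)
E
```

```text
[[0.5637 0.3013]
 [0.5955 0.2944]
 [0.5659 0.1568]
 [0.5328 0.1639]] [0.5645 0.2291 0.064 ] [np.float64(0.14074097924002477), np.float64(0.03255827736078361), np.float64(0.14079796929462646), np.float64(0.03383904867789074)] -12.134130211123903 -12.65550976504447
[0.5643 0.2293 0.094 ] [np.float64(0.06125847469195759), np.float64(0.013562464269650897), np.float64(0.06127226940248763), np.float64(0.013130717781805112)]
[[0.5873 0.2383]
 [0.7276 0.2082]
 [0.5819 0.2097]
 [0.7242 0.1778]] -12.127590454755975 -12.605286482001583
tool y yaw -12.25189531948484
tool shift mm [  5.5559  12.7073 109.2783]
tool shift mm [  5.72    12.4621 109.2783]
```

Call:
move_arm(
  commands="5.6 12.6 0 0 0 0 1; 0 0 30 0 0 0 1; 0 0 30 0 0 0 1; 0 0 25 0 0 0 1; 0 0 15 0 0 0 1",
  grip_force=25,
)

```text
time_s: 4.05
eef_pos: [0.564, 0.2269, 0.0747]
tcp_rot: [-2.449, -1.967, 0.004]
wrist_force: [-0.4, 0.3, 1.1]
finger_gap: 0.0915
gripper_force: 0.0
```

Call:
move_arm(
  commands="0 0 9 0 0 0 1; 0 0 0 0 0 0 0.5; 0 0 0 0 0 0 0.3; 0 0 0 0 0 0 0.1; 0 0 0 0 0 0 0.1",
)

```text
time_s: 4.55
eef_pos: [0.5652, 0.2294, 0.0684]
tcp_rot: [2.447, 1.97, 0.002]
wrist_force: [-1.0, 0.7, 0.1]
finger_gap: 0.062
gripper_force: 0.0
```

Call:
move_arm(
  commands="0 0 0 0 0 0 0; 0 0 0 0 0 0 0; 0 0 0 0 0 0 0; 0 0 0 0 0 0 0; 0 0 0 0 0 0 0",
)

```text
time_s: 5.05
eef_pos: [0.5646, 0.2294, 0.0675]
tcp_rot: [-2.447, -1.97, 0.0]
wrist_force: [0.6, -0.2, 0.5]
finger_gap: 0.022
gripper_force: 0.0
```

Call:
move_arm(
  commands="0 0 0 0 0 0 0; 0 0 0 0 0 0 0; 0 0 0 0 0 0 0; 0 0 0 0 0 0 0; 0 0 0 0 0 0 0",
)

```text
time_s: 5.55
eef_pos: [0.5647, 0.2294, 0.0675]
tcp_rot: [-2.447, -1.97, -0.0]
wrist_force: [0.3, 0.5, -0.3]
finger_gap: 0.0004
gripper_force: 0.0
```

Call:
move_arm(
  commands="0 0 -20 0 0 0 0; 0 0 -35 0 0 0 0; 0 0 -35 0 0 0 0; 0 0 -20 0 0 0 0; 0 0 0 0 0 0 0",
)

```text
time_s: 6.05
eef_pos: [0.5663, 0.2299, 0.1807]
tcp_rot: [2.445, 1.969, 0.008]
wrist_force: [0.3, -0.6, -0.2]
finger_gap: 0.0006
gripper_force: 0.0
```

```bash
python3 - <<'E'
from h import *
s=sensors.sense(); print(s)
im=imaging.capture("wrist"); np.save("wg.npy",np.r_[s["eef_pos"],s["tcp_rot"]])
cv2.imwrite("pics/wg_raw.png",im)
cv2.imwrite("pics/wg.png",cv2.resize(np.clip(im*1.2,0,255).astype(np.uint8),(784,588),interpolation=cv2.INTER_CUBIC))
E
```

```text
{'time_s': 6.05, 'q': array([2.87914237e-01, 4.67249099e-01, 1.38097272e+00, 2.84011284e-05,
       1.28813410e+00, 5.02847755e-01]), 'dq': array([-0.00121264,  0.04212635,  0.05614786, -0.00058364, -0.05123956,
        0.00030897]), 'joint_torque': array([-6.47299545e-03, -8.64369893e+01, -3.86683989e+01,  7.65772769e-02,
        1.30140692e+00, -2.33834122e-03]), 'eef_pos': array([0.56630773, 0.22987755, 0.1807012 ]), 'tcp_rot': array([2.44536727, 1.96910582, 0.00761963]), 'wrist_force': array([ 0.31264237, -0.58466757, -0.17921959]), 'moment': array([ 0.00498599, -0.09691466,  0.02838767]), 'gripper_force': 0.0, 'finger_gap': 0.0006085530347015359}
```

View pics/wg.png

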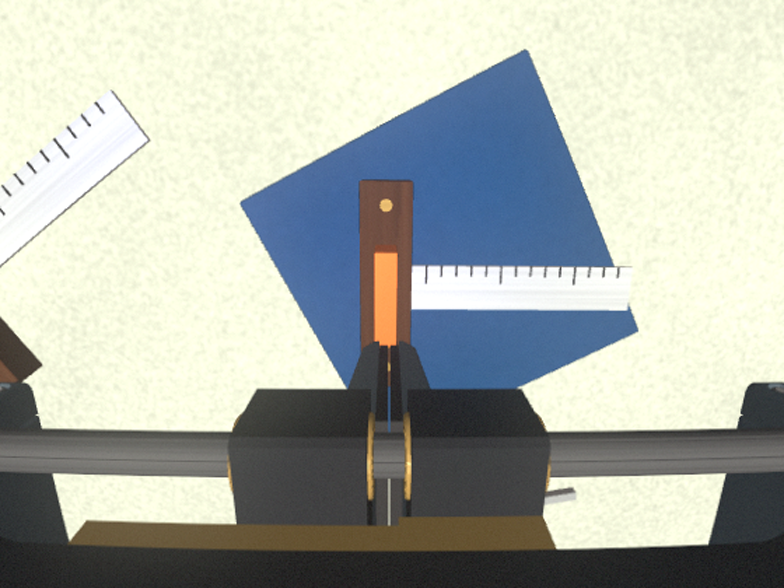

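The jaws shut on nothing, and the rib still stands under the fingers. I'll re-measure the square from all three cameras to find out why.

```bash
python3 - <<'E'
from h import *
np.set_printoptions(precision=4,suppress=True)
p=np.load("wg.npy"); c=cam("wrist",{"eef_pos":p[:3],"tcp_rot":p[3:]})
st=px2w(c,np.array([[360.5,181],[412.5,181]])/1.4,.064); print("stock left end",st[:,:2])
rb=px2w(c,np.array([[376,251.5],[397.5,251.5]])/1.4,.094); print("rib left end",rb)
print("tcp px",w2px(c,p[None,:3])*1.4)
# triangulate stock left-front corner + blade tip from ws, wg, side0
def ray(c,uv):
    a=px2w(c,uv,0)[0];o=c[4][:3,3]; d=(a-o)/np.linalg.norm(a-o); return o,d
def tri(rs):
    A=sum(np.eye(3)-np.outer(d,d) for o,d in rs); b=sum((np.eye(3)-np.outer(d,d))@o for o,d in rs); return np.linalg.solve(A,b)
q=np.load("ws.npy"); cs=cam("wrist",{"eef_pos":q[:3],"tcp_rot":q[3:]})
S=cam("side"); T=cam("top")
k=1/1.4
print("stock left end corners (side+top+ws)")
print("front", tri([ray(S,np.array([172,440])*k),ray(cs,np.array([437,169])*k)]), tri([ray(cs,np.array([437,169])*k),ray(c,np.array([412.5,181])*k)]))
print("right stock front?", tri([ray(S,np.array([244,365])*k),ray(cs,np.array([432,380])*k)]), tri([ray(S,np.array([268,375])*k),ray(cs,np.array([383,380])*k)]))
cv2.imwrite("pics/side1_raw.png",imaging.capture("side"))
im=cv2.imread("pics/side1_raw.png")[150:370,50:350]; cv2.imwrite("pics/side1.png",cv2.resize(np.clip(im*1.3,0,255).astype(np.uint8),(800,587),interpolation=cv2.INTER_CUBIC))
E
```

```text
stock left end [[0.5638 0.3009]
 [0.5956 0.2939]]
rib left end [[0.5652 0.2602 0.094 ]
 [0.5775 0.2575 0.094 ]]
tcp px [[389.7619 351.1338]]
stock left end corners (side+top+ws)
front [0.5932 0.2923 0.0686] [0.5955 0.2942 0.0643]
right stock front? [0.566  0.1583 0.0669] [0.5319 0.161  0.0604]
```

View pics/side1.png

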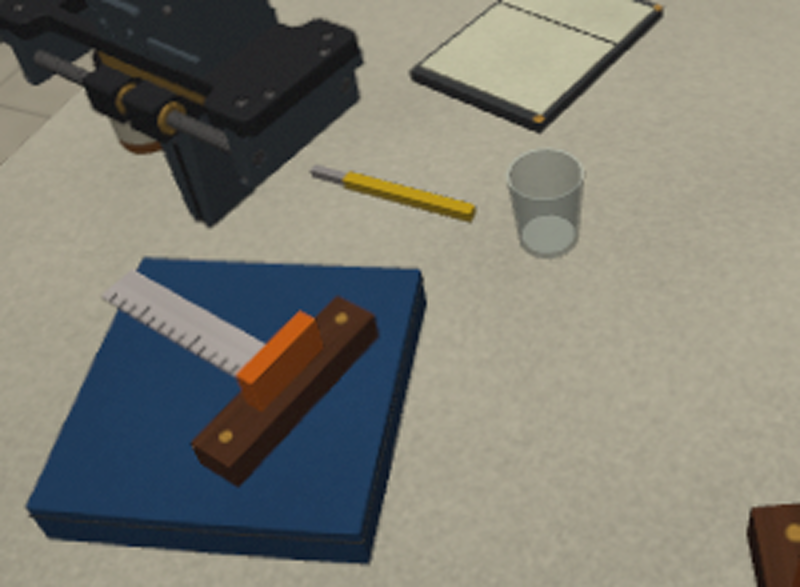

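The side crop shows the square untouched, with its rib at (285,350). The fingertips appear near (210,220). I'll check where the reported TCP should project in this view.

```bash
python3 - <<'E'
from h import *
np.set_printoptions(precision=4,suppress=True)
s=sensors.sense(); S=cam("side"); M=R.from_rotvec(s["tcp_rot"]).as_matrix()
f=lambda P:(w2px(S,P)-[50,150])*800/300
print(s["eef_pos"],M)
for n,o in dict(tcp=[0,0,0],xp=[.016,0,0],xm=[-.016,0,0],z60=[0,0,-.079],bxp=[.038,.089,-.079],bxm=[-.038,.089,-.079],bym=[.038,-.089,-.079]).items(): print(n,f(s["eef_pos"]+M@np.array(o)))
for P in ([.5645,.2291,.094],[.5645,.2291,.177]): print(f(np.array(P)))
E
```

```text
[0.5646 0.2294 0.1775] [[ 0.2133  0.977   0.0003]
 [ 0.977  -0.2133  0.0001]
 [ 0.0002  0.0003 -1.    ]]
tcp [[240.3122 256.5867]]
xp [[220.5036 274.5746]]
xm [[259.5826 239.1256]]
z60 [[205.1562 152.0586]]
bxp [[ 40.2635 139.2592]]
bxm [[145.1487  64.8716]]
bym [[281.7058 261.2724]]
[[272.5671 348.4392]]
[[240.9398 256.9261]]
```

The side view and the wrist view agree. With the jaws open (91 mm), the tips span 248 px, so they are about 186 mm from the camera. That puts the fingertips about 34 mm behind the nominal TCP, so the jaws closed above the rib at z≈0.10. The grasp has to go about 30 mm deeper.

Call:
move_arm(
  commands="0 0 0 0 0 0 1; 0 0 0 0 0 0 1; 0 0 0 0 0 0 1; 0 0 10 0 0 0 1; 0 0 10 0 0 0 1",
)

```text
time_s: 6.65
eef_pos: [0.5646, 0.2293, 0.1565]
tcp_rot: [-2.447, -1.97, 0.0]
wrist_force: [-0.3, -0.1, -0.6]
finger_gap: 0.0375
gripper_force: 0.0
```

Call:
move_arm(
  commands="0 0 15 0 0 0 1; 0 0 20 0 0 0 1; 0 0 20 0 0 0 1; 0 0 20 0 0 0 1; 0 0 15 0 0 0 1",
)

```text
time_s: 7.15
eef_pos: [0.5637, 0.229, 0.0652]
tcp_rot: [-2.446, -1.97, 0.003]
wrist_force: [-0.2, 0.3, -0.7]
finger_gap: 0.0775
gripper_force: 0.0
```

Call:
move_arm(
  commands="0 0 8 0 0 0 1; 0 0 7 0 0 0 1; 0 0 5 0 0 0 1; 0 0 5 0 0 0 1; 0 0 0 0 0 0 1",
)

```text
time_s: 7.65
eef_pos: [0.5645, 0.2293, 0.0422]
tcp_rot: [-2.447, -1.97, 0.001]
wrist_force: [-0.2, -0.0, -0.0]
finger_gap: 0.0915
gripper_force: 0.0
```

```bash
python3 - <<'E'
from h import *
im=imaging.capture("side"); s=sensors.sense(); print(s["eef_pos"],s["wrist_force"],s["finger_gap"])
c1=cv2.resize(im[130:310,50:300],(800,576),interpolation=cv2.INTER_CUBIC); cv2.imwrite("pics/side2.png",np.clip(c1*1.4,0,255).astype(np.uint8))
E
```

```text
[0.56468707 0.22935976 0.04257342] [-0.62764456  0.19815934  0.88226249] 0.09075247135803122
```

View pics/side2.png

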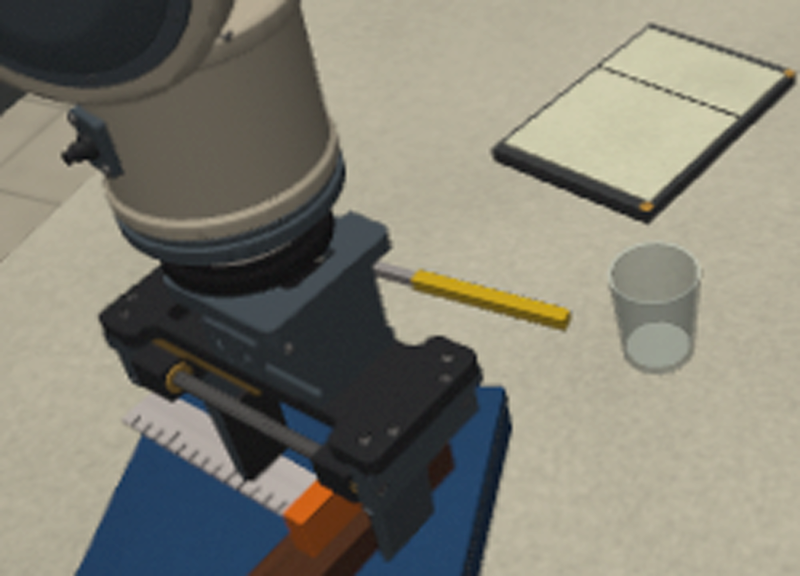

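The fingers straddle the rib (near finger tip at (385,558), rib end at (305,515)) and there is no contact force. I'll close on it.

Call:
move_arm(
  commands="0 0 3 0 0 0 0; 0 0 0 0 0 0 0; 0 0 0 0 0 0 0; 0 0 0 0 0 0 0; 0 0 0 0 0 0 0",
  grip_force=20,
)

```text
time_s: 8.2
eef_pos: [0.5647, 0.2294, 0.0396]
tcp_rot: [2.447, 1.97, 0.0]
wrist_force: [-0.0, 0.4, -0.1]
finger_gap: 0.0538
gripper_force: 0.0
```

Call:
move_arm(
  commands="0 0 0 0 0 0 0; 0 0 0 0 0 0 0; 0 0 0 0 0 0 0; 0 0 0 0 0 0 0; 0 0 0 0 0 0 0",
)

```text
time_s: 8.7
eef_pos: [0.5646, 0.2293, 0.0395]
tcp_rot: [-2.447, -1.97, 0.0]
wrist_force: [-4.0, 1.4, 2.5]
finger_gap: 0.0139
gripper_force: 2.5
```

Call:
move_arm(
  commands="0 0 0 0 0 0 0; 0 0 0 0 0 0 0",
)

```text
time_s: 8.9
eef_pos: [0.5646, 0.2293, 0.0395]
tcp_rot: [-2.447, -1.97, 0.0]
wrist_force: [-0.5, 1.0, -0.8]
finger_gap: 0.0142
gripper_force: 20.0
```

Call:
move_arm(
  commands="0 0 -10 0 0 0 0; 0 0 -20 0 0 0 0; 0 0 -30 0 0 0 0; 0 0 -20 0 0 0 0; 0 0 0 0 0 0.044 0",
  grip_force=35,
)

```text
time_s: 9.4
eef_pos: [0.5663, 0.2299, 0.1231]
tcp_rot: [2.488, 1.915, 0.007]
wrist_force: [0.9, -0.5, -4.2]
finger_gap: 0.0137
gripper_force: 35.0
```

Call:
move_arm(
  commands="0 0 0 0 0 0 0; 0 0 0 0 0 0 0; 0 0 0 0 0 0 0",
)

```text
time_s: 9.7
eef_pos: [0.5642, 0.2292, 0.1191]
tcp_rot: [-2.488, -1.917, 0.002]
wrist_force: [0.5, 0.3, -4.1]
finger_gap: 0.0137
gripper_force: 35.0
```

```bash
python3 - <<'E'
from h import *
s=sensors.sense(); print(s)
im=imaging.capture("wrist"); np.save("wh.npy",np.r_[s["eef_pos"],s["tcp_rot"]])
cv2.imwrite("pics/wh_raw.png",im)
cv2.imwrite("pics/wh.png",cv2.resize(np.clip(im*1.0,0,255).astype(np.uint8),(784,588),interpolation=cv2.INTER_CUBIC))
E
```

```text
{'time_s': 9.7, 'q': array([2.87843098e-01, 5.30233211e-01, 1.45373405e+00, 8.89699791e-06,
       1.15883757e+00, 5.45883051e-01]), 'dq': array([-0.00015966,  0.00320907,  0.0001759 , -0.00024816, -0.00156513,
        0.0014594 ]), 'joint_torque': array([ 1.91352668e-02, -9.02299047e+01, -3.56556237e+01,  6.18098234e-02,
       -9.42895742e-03, -4.21542805e-03]), 'eef_pos': array([0.5642096 , 0.22920346, 0.11906965]), 'tcp_rot': array([-2.48844475e+00, -1.91688617e+00,  1.77137841e-03]), 'wrist_force': array([ 0.4546953 ,  0.32487701, -4.11554316]), 'moment': array([ 0.00261295, -0.07849781,  0.02468845]), 'gripper_force': 34.99094367027283, 'finger_gap': 0.013655735213475718}
```

View pics/wh.png

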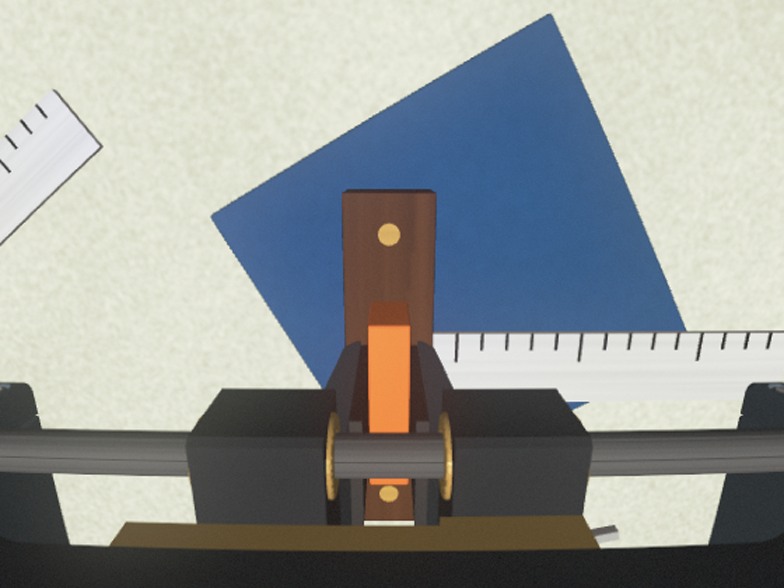

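The square is held upright and centred. The stock spans columns 343–436 and the graduated edge runs along row ≈331. I'll work out the square's offset in the tool frame and the transfer to the block.

```bash
cat > sq.py <<'E'
from h import *
import sys
np.set_printoptions(precision=4,suppress=True)
def run(npy,raw,z0):   # z0: height of square underside
    p=np.load(npy); c=cam("wrist",{"eef_pos":p[:3],"tcp_rot":p[3:]}); M=R.from_rotvec(p[3:]).as_matrix()
    g=cv2.cvtColor(cv2.imread(raw),cv2.COLOR_BGR2GRAY).astype(float)
    e=[]
    for u in range(330,480):
        d=np.diff(g[225:250,u]); w=np.clip(d,0,None); k=w.argmax(); w[:max(0,k-2)]=0; w[k+3:]=0; e.append((u,225.5+(w*np.arange(24)).sum()/w.sum()))
    e=np.array(e); pf=np.polyfit(*e.T,1); e=e[abs(e[:,1]-np.polyval(pf,e[:,0]))<1]
    print("edge rows",e[0],e[-1],len(e))
    W=px2w(c,e,z0+.0185); m=W.mean(0); d=np.linalg.svd(W-m)[2][0]; d*=np.sign(d[0]); yaw=np.degrees(np.arctan2(d[1],d[0]))
    return p,c,M,m,d,yaw
if __name__=="__main__":
    p,c,M,m,d,yaw=run("wh.npy","pics/wh_raw.png",.1196)
    ty=np.degrees(np.arctan2(M[1,1],M[0,1])); print("edge yaw",yaw,"tool y yaw",ty,"edge tool coords",M.T@(m-p[:3]))
    st=px2w(c,np.array([[343,192],[436,191.5]])/1.4,.1196+.024); print("stock left end in tool",((st-p[:3])@M)*1000)
    th=np.radians(-14.75); ex=np.array([np.cos(th),np.sin(th)]); ey=np.array([-ex[1],ex[0]])
    front=np.array([.492,-.2159])@ex; line=np.array([.5569,-.2653])@ey
    print("front x'",front,"line y'",line,"edge y' now",m[:2]@ey,"tcp x'",p[:2]@ex)
    print("to standoff 15: along ex",1000*(front-.017-.015-p[:2]@ex),"along ey",1000*(line-m[:2]@ey))
E
python3 sq.py
```

```text
edge rows [330.     237.7132] [479.     237.3433] 130
edge yaw -14.716522476348601 tool y yaw -14.78482318992349 edge tool coords [ 0.0151  0.0707 -0.0191]
stock left end in tool [[ 70.0272 -16.8352 -24.5564]
 [ 70.2164  16.3039 -24.591 ]]
front x' 0.5307551625632334 line y' -0.11476946263821076 edge y' now 0.3804164134549357 tcp x' 0.4872609545986303
to standoff 15: along ex 11.494207964603099 along ey -495.1858760931465
```

Call:
move_arm(
  commands="-20 0 0 0 0 0 0; -40 0 0 0 0 0 0; -45 0 0 0 0 0 0; -45 0 0 0 0 0 0; -45 0 0 0 0 0 0",
)

```text
time_s: 10.25
eef_pos: [0.5139, 0.0394, 0.1193]
tcp_rot: [-2.489, -1.917, 0.001]
wrist_force: [1.1, -0.6, -4.1]
finger_gap: 0.0137
gripper_force: 35.0
```

Call:
move_arm(
  commands="-45 0 0 0 0 0 0; -45 0 0 0 0 0 0; -45 0 0 0 0 0 0; -45 0 0 0 0 0 0; -45 0 0 0 0 0 0",
)

```text
time_s: 10.75
eef_pos: [0.4563, -0.1783, 0.1194]
tcp_rot: [-2.489, -1.917, 0.0]
wrist_force: [1.4, -0.2, -4.5]
finger_gap: 0.0138
gripper_force: 35.0
```

Call:
move_arm(
  commands="-40 0 0 0 0 0 0; -25 5 0 0 0 0 0; -10 6 0 0 0 0 0; 0 0 0 0 0 0 0; 0 0 0 0 0 0 0",
)

```text
time_s: 11.25
eef_pos: [0.4485, -0.2511, 0.1192]
tcp_rot: [-2.489, -1.916, 0.0]
wrist_force: [-0.2, 0.5, -3.3]
finger_gap: 0.0135
gripper_force: 35.0
```

```bash
cat > st.py <<'E'
from h import *
np.set_printoptions(precision=4,suppress=True)
s=sensors.sense(); M=R.from_rotvec(s["tcp_rot"]).as_matrix()
th=np.radians(-14.75); ex=np.array([np.cos(th),np.sin(th)]); ey=np.array([-ex[1],ex[0]]); p=s["eef_pos"]
print(s["time_s"],"z mm",p[2]*1e3,"yaw",np.degrees(np.arctan2(M[1,1],M[0,1])),"tilt",M[2,:2])
print("gap to front mm",1e3*(.53076-.017-p[:2]@ex),"edge past line mm",1e3*(p[:2]@ey+.0151+.11477))
F=s["wrist_force"]; print("F ex,ey,z",F[:2]@ex,F[:2]@ey,F[2],"moment",s["moment"],"gap",s["finger_gap"],s["gripper_force"])
E
python3 st.py
```

```text
11.25 z mm 119.22960649222759 yaw -14.818319112768071 tilt [ 0.0006 -0.0008]
gap to front mm 16.102909535719522 edge past line mm 1.2397762730787383
F ex,ey,z -0.2979254549145756 0.39218743265025996 -3.29703851736121 moment [ 0.0722 -0.032  -0.0247] gap 0.013514623983895708 34.99102056026459
```

Call:
move_arm(
  commands="-1.2 0 20 0 0 0 0; 0 0 30 0 0 0 0; 0 0 30 0 0 0 0; 0 0 20 0 0 0 0; 0 0 10 0 0 0 0",
)

```text
time_s: 11.75
eef_pos: [0.4476, -0.2512, 0.008]
tcp_rot: [-2.486, -1.916, 0.001]
wrist_force: [-0.2, -0.6, -2.8]
finger_gap: 0.0136
gripper_force: 35.0
```

Call:
move_arm(
  commands="0 0 4 0 0 0 0; 0 0 2 0 0 0 0; 0 0 0 0 0 0 0; 0 0 0 0 0 0 0",
)

```text
time_s: 12.15
eef_pos: [0.4487, -0.2533, 0.0043]
tcp_rot: [2.489, 1.915, 0.001]
wrist_force: [-0.5, -0.0, -4.3]
finger_gap: 0.0138
gripper_force: 35.0
```

```bash
python3 st.py; python3 - <<'E'
from h import *
s=sensors.sense(); im=imaging.capture("wrist"); np.save("wp.npy",np.r_[s["eef_pos"],s["tcp_rot"]]); cv2.imwrite("pics/wp_raw.png",im)
cv2.imwrite("pics/wp.png",cv2.resize(im[190:330,270:540],(800,415),interpolation=cv2.INTER_CUBIC))
E
```

```text
12.15 z mm 4.253672374112977 yaw -14.836429741968391 tilt [-0.0004  0.0012]
gap to front mm 15.387026113761692 edge past line mm -0.8983957922705094
F ex,ey,z -0.4522514037982284 -0.13228425133586505 -4.291735625123022 moment [-0.1063 -0.0566  0.0111] gap 0.013838604785569525 34.990920424461365
```

View pics/wp.png

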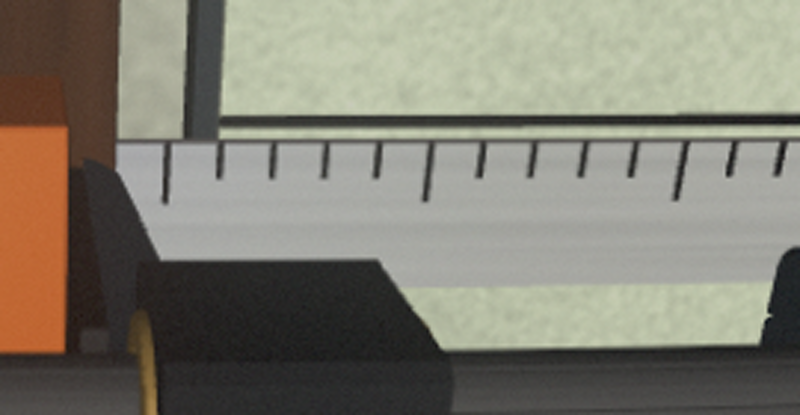

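The crop shows the drawn line at row ≈121 and the graduated edge at row ≈140, nearly parallel. The front edge is at column ≈190 and the stock face at 117. I'll measure the gap directly from this view.

```bash
cat > rel.py <<'E'
import sys
from h import *
def rel(npy,raw,zun,off=0):
    p=np.load(npy); c=cam("wrist",{"eef_pos":p[:3],"tcp_rot":p[3:]}); g=cv2.cvtColor(cv2.imread(raw),cv2.COLOR_BGR2GRAY).astype(float)
    U=np.arange(350,525,3); r0=190+off
    E=[];L=[]
    for u in U:
        col=g[r0+32:r0+56,u]; bg=np.median(g[r0:r0+35,u])
        k=g[r0+37:r0+47,u]
        # line: dark centroid over rows 225..235
        seg=g[r0+36:r0+45,u]; w=np.clip(bg-25-seg,0,None); L.append(r0+36+(w*np.arange(9)).sum()/max(w.sum(),1e-6))
        # blade edge dark rim min over rows 235..240
        seg=g[r0+45:r0+51,u]; w=np.clip(seg.max()-seg-5,0,None); E.append(r0+45+seg.argmin())
    L=np.array(L);E=np.array(E,float)
    print("line rows",L[[0,len(L)//2,-1]],"edge rows",np.median(E[:15]),np.median(E[-15:]))
    th=np.radians(-14.75); ex=np.array([np.cos(th),np.sin(th)]); ey=np.array([-ex[1],ex[0]])
    for n,V,z in(("line",L,.014),("edge",E,zun+.0185)):
        W=px2w(c,np.c_[U,V],z)[:,:2]; X,Y=W@ex,W@ey; pf=np.polyfit(X,Y,1); k=abs(Y-np.polyval(pf,X))<.0008; pf=np.polyfit(X[k],Y[k],1)
        print(n,"y' at x'=.6:",1e3*np.polyval(pf,.6),"angle rel",np.degrees(pf[0]),"n",k.sum())
if __name__=="__main__":
    rel("wp.npy","pics/wp_raw.png",.0048)
    g=cv2.cvtColor(cv2.imread("pics/wp_raw.png"),cv2.COLOR_BGR2GRAY); print(g[222:246,[380,440,500]].T)
E
python3 rel.py
```

```text
line rows [230.62411348 230.40354767 229.97325103] edge rows 237.0 237.0
line y' at x'=.6: -114.572868310942 angle rel 0.06070602731538944 n 59
edge y' at x'=.6: -115.56605399144141 angle rel -0.2800877270963319 n 55
[[191 196 197 194 193 193 172  53  54  58  80 145 190 194 169  79  68  56
   53  59  69  67  77  88]
 [187 186 186 188 189 189 159  52  53  52  87 154 193 190 152  92 138 169
  167 166 166 165 164 163]
 [188 189 194 192 191 171 114  41  46  42 123 177 191 192 133  80  93  87
   82  57  47  45  39  40]]
```

Call:
move_arm(
  commands="0.6 0 2 0 0 0 0; 0 0 1.5 0 0 0 0; 0 0 0.7 0 0 0 0; 0 0 0 0 0 0 0; 0 0 0 0 0 0 0",
)

```text
time_s: 12.7
eef_pos: [0.4484, -0.2526, -0.0005]
tcp_rot: [2.49, 1.916, 0.0]
wrist_force: [-1.4, 1.8, 4.2]
finger_gap: 0.0138
gripper_force: 35.0
```

```bash
python3 st.py
```

```text
12.7 z mm -0.5004280530820151 yaw -14.83970639013792 tilt [-0.      0.0001]
gap to front mm 15.872467385071253 edge past line mm -0.20869112079192897
F ex,ey,z -1.7825952857864231 1.4342214040561414 4.239390262938252 moment [0.2445 0.2212 0.0364] gap 0.013836457934677459 34.99575912952423
```

Call:
move_arm(
  commands="0 0 -0.3 0 0 0 0; 0 3 0 0 0 0 0; 0 4 0 0 0 0 0; 0 3 0 0 0 0 0; 0 0 0 0 0 0 0",
)

```text
time_s: 13.2
eef_pos: [0.4587, -0.2554, -0.0004]
tcp_rot: [2.489, 1.916, 0.0]
wrist_force: [-0.6, -0.3, -3.3]
finger_gap: 0.0137
gripper_force: 35.0
```

```bash
python3 st.py
```

```text
13.2 z mm -0.4406160854431365 yaw -14.832646735411023 tilt [-0.0002  0.0006]
gap to front mm 5.112674379104676 edge past line mm -0.2991272523077543
F ex,ey,z -0.4997620810862141 -0.4771064873909744 -3.277908375288451 moment [-0.0307 -0.0443  0.03  ] gap 0.013674739327280097 34.99097228050232
```

Call:
move_arm(
  commands="0 1.5 0.1 0 0 0 0; 0 1.5 0 0 0 0 0; 0 0.5 0 0 0 0 0; 0 0 0 0 0 0 0; 0 0 0 0 0 0 0",
)

```text
time_s: 13.7
eef_pos: [0.4615, -0.2561, -0.0005]
tcp_rot: [2.49, 1.916, 0.0]
wrist_force: [-0.1, -0.8, -4.0]
finger_gap: 0.0135
gripper_force: 35.0
```

```bash
python3 st.py;python3 - <<'E'
from h import *
s=sensors.sense(); im=imaging.capture("wrist"); np.save("wq.npy",np.r_[s["eef_pos"],s["tcp_rot"]]); cv2.imwrite("pics/wq_raw.png",im)
from rel import rel
rel("wq.npy","pics/wq_raw.png",.0)
g=cv2.cvtColor(im,cv2.COLOR_BGR2GRAY); print(g[222:246,[360,400,460,510]].T)
E
```

```text
13.7 z mm -0.5210642195112789 yaw -14.841077392582061 tilt [-0.      0.0002]
gap to front mm 2.2306204841269217 edge past line mm -0.23855627334069818
F ex,ey,z 0.1103797733430799 -0.8433866886042652 -3.954534584974945 moment [-0.0101 -0.0974  0.0326] gap 0.013462264041669893 34.9914675951004
line rows [233.28185328 233.24907063 233.02368421] edge rows 235.0 235.0
line y' at x'=.6: -114.09204065963473 angle rel -0.10957748476702098 n 59
edge y' at x'=.6: -113.6429634994755 angle rel -0.21283577538579757 n 55
[[192 190 189 191 195 196 195 195 192 179 132  57  57  56  65  90 123 157
  157 152 152 145 146 147]
 [194 193 189 188 190 194 193 193 192 180 130  57  55  56  65  90 131 166
  169 168 166 165 165 165]
 [186 189 191 187 185 183 184 186 184 172 117  47  47  49  65  91 140 167
  168 167 166 164 162 161]
 [187 188 191 192 194 194 195 196 196 157  81  36  37  38  68  91 152 168
  169 168 166 165 161 162]]
```

Call:
move_arm(
  commands="0 0.4 0.1 0 0 0 0; 0 0.4 0 0 0 0 0; 0 0.4 0 0 0 0 0; 0 0 0 0 0 0 0",
)

```text
time_s: 14.15
eef_pos: [0.4623, -0.2561, -0.0005]
tcp_rot: [-2.489, -1.916, 0.0]
wrist_force: [-5.1, 0.7, 4.3]
finger_gap: 0.014
gripper_force: 35.0
```

```bash
python3 st.py
```

```text
14.15 z mm -0.5032405483151176 yaw -14.841217315220906 tilt [ 0.0002 -0.0005]
gap to front mm 1.4538071740445302 edge past line mm -0.11616680885588593
F ex,ey,z -5.081679602506144 -0.624674980470511 4.3113311239668715 moment [0.1271 0.8384 0.023 ] gap 0.014027866915432717 35.00096082687378
```

Call:
move_arm(
  commands="0 0 -0.07 0 0 0 0; 0 0 0 0 0 0 0; 0 0 0 0 0 0 0",
)

```text
time_s: 14.45
eef_pos: [0.4624, -0.2561, -0.0005]
tcp_rot: [-2.489, -1.916, 0.0]
wrist_force: [-4.3, 1.4, 4.2]
finger_gap: 0.0139
gripper_force: 35.0
```

```bash
python3 st.py
```

```text
14.45 z mm -0.514751242067353 yaw -14.839007140544847 tilt [ 0.0002 -0.0003]
gap to front mm 1.3485744565917557 edge past line mm -0.09960531643653237
F ex,ey,z -4.539421440990463 0.23105766557265767 4.206891659520979 moment [0.3038 0.7989 0.0104] gap 0.013909818392824201 35.000898241996765
```

Call:
move_arm(
  commands="0 0.3 0 0 0 0 0; 0 0 0 0 0 0 0; 0 0 0 0 0 0 0",
)

```text
time_s: 14.75
eef_pos: [0.4627, -0.2562, -0.0005]
tcp_rot: [-2.489, -1.916, 0.0]
wrist_force: [-5.2, 1.7, 5.8]
finger_gap: 0.0138
gripper_force: 35.0
```

```bash
python3 st.py
```

```text
14.75 z mm -0.5145745858364872 yaw -14.836694149625496 tilt [ 0.0001 -0.0004]
gap to front mm 1.1010116980082474 edge past line mm -0.1260998302856503
F ex,ey,z -5.451753693586403 0.31711548518845345 5.826520054417064 moment [0.2817 1.0299 0.043 ] gap 0.013803067196623189 35.00377893447876
```

Call:
move_arm(
  commands="0 0 -0.15 0 0 0 0; 0 0 0 0 0 0 0; 0 0 0 0 0 0 0",
)

```text
time_s: 15.05
eef_pos: [0.4632, -0.2565, -0.0005]
tcp_rot: [2.489, 1.916, 0.0]
wrist_force: [-0.5, -0.4, -3.9]
finger_gap: 0.0138
gripper_force: 35.0
```

```bash
python3 st.py
```

```text
15.05 z mm -0.46430796700834553 yaw -14.840220905266792 tilt [-0.0001  0.0005]
gap to front mm 0.5023419933837259 edge past line mm -0.26939196578780467
F ex,ey,z -0.36880284343129144 -0.47865975393639615 -3.9318978694746143 moment [-0.0171 -0.0601  0.01  ] gap 0.013837945935840612 34.99098300933838
```

Call:
move_arm(
  commands="0 0.3 0 0 0 0 0; 0 0 0 0 0 0 0; 0 0 0 0 0 0 0",
)

```text
time_s: 15.35
eef_pos: [0.4632, -0.2565, -0.0004]
tcp_rot: [2.49, 1.916, 0.0]
wrist_force: [-1.0, -0.9, -4.2]
finger_gap: 0.0138
gripper_force: 35.0
```

```bash
python3 st.py
```

```text
15.35 z mm -0.41009876862722894 yaw -14.838049339642879 tilt [0. 0.]
gap to front mm 0.5121595966618431 edge past line mm -0.21959026215050137
F ex,ey,z -0.7608417444440748 -1.0897719178522693 -4.210610334303822 moment [0.0236 0.0648 0.009 ] gap 0.01381914533220322 34.9910044670105
```

Call:
move_arm(
  commands="0 0.3 0 0 0 0 0; 0 0 0 0 0 0 0; 0 0 0 0 0 0 0",
)

```text
time_s: 15.65
eef_pos: [0.4634, -0.2565, -0.0004]
tcp_rot: [-2.49, -1.916, 0.0]
wrist_force: [0.5, -0.4, -3.8]
finger_gap: 0.0136
gripper_force: 35.0
```

```bash
python3 st.py
```

```text
15.65 z mm -0.3837405459536647 yaw -14.83881871168806 tilt [ 0. -0.]
gap to front mm 0.2740210899998541 edge past line mm -0.2159889450917135
F ex,ey,z 0.5867992212788162 -0.2514147944191793 -3.776227568354565 moment [-0.0061 -0.0261  0.0057] gap 0.013613038929018854 34.99097406864166
```

Call:
move_arm(
  commands="0 0.3 0 0 0 0 0; 0 0 0 0 0 0 0; 0 0 0 0 0 0 0",
)

```text
time_s: 15.95
eef_pos: [0.4638, -0.2566, -0.0003]
tcp_rot: [2.49, 1.916, 0.0]
wrist_force: [0.7, -0.5, -3.6]
finger_gap: 0.0136
gripper_force: 35.0
```

```bash
python3 st.py
```

```text
15.95 z mm -0.3396308868779674 yaw -14.839886480392558 tilt [-0.      0.0001]
gap to front mm -0.08113974102874622 edge past line mm -0.20796932256732237
F ex,ey,z 0.8400625500764733 -0.26767444049008265 -3.5543980303332545 moment [-0.     -0.0742 -0.0208] gap 0.013555609002130417 34.99090254306793
```

Call:
move_arm(
  commands="0 0.4 0 0 0 0 0; 0 0 0 0 0 0 0; 0 0 0 0 0 0 0",
)

```text
time_s: 16.25
eef_pos: [0.4641, -0.2567, -0.0004]
tcp_rot: [2.49, 1.916, -0.0]
wrist_force: [-0.4, -0.4, -3.7]
finger_gap: 0.0136
gripper_force: 35.0
```

```bash
python3 st.py
```

```text
16.25 z mm -0.3622399129492304 yaw -14.838287511006124 tilt [-0.  0.]
gap to front mm -0.46092657675389503 edge past line mm -0.24260707320065966
F ex,ey,z -0.2744561707796397 -0.4697006607914247 -3.668670967938945 moment [-0.0043 -0.0746  0.01  ] gap 0.013647173813667129 34.99091863632202
```

Call:
move_arm(
  commands="0 0.3 0 0 0 0 0; 0 0 0 0 0 0 0; 0 0 0 0 0 0 0",
)

```text
time_s: 16.55
eef_pos: [0.4645, -0.2568, -0.0004]
tcp_rot: [2.49, 1.916, 0.0]
wrist_force: [-0.5, 0.0, -3.6]
finger_gap: 0.0139
gripper_force: 35.0
```

```bash
python3 st.py
```

```text
16.55 z mm -0.35344518067924324 yaw -14.83968387717509 tilt [-0.  0.]
gap to front mm -0.7756491595840576 edge past line mm -0.23065017415320466
F ex,ey,z -0.4431574461943102 -0.08569876853518187 -3.58744270767066 moment [-0.0102 -0.036   0.0201] gap 0.013909644216179705 34.99095976352692
```

Call:
move_arm(
  commands="0 0.3 0 0 0 0 0; 0 0 0 0 0 0 0; 0 0 0 0 0 0 0",
)

```text
time_s: 16.85
eef_pos: [0.4646, -0.2568, -0.0004]
tcp_rot: [-2.49, -1.916, 0.0]
wrist_force: [-0.4, -0.6, -3.9]
finger_gap: 0.0138
gripper_force: 35.0
```

```bash
python3 st.py
```

```text
16.85 z mm -0.37529303415542725 yaw -14.838228158427082 tilt [ 0.0001 -0.0001]
gap to front mm -0.9514681520725876 edge past line mm -0.18163106237488458
F ex,ey,z -0.2059302447586082 -0.6474757561436078 -3.888613917307051 moment [0.0067 0.1029 0.0861] gap 0.013825825720828732 34.99328970909119
```

Call:
move_arm(
  commands="0 0.3 0 0 0 0 0; 0 0 0 0 0 0 0; 0 0 0 0 0 0 0",
)

```text
time_s: 17.15
eef_pos: [0.4647, -0.2568, -0.0004]
tcp_rot: [-2.489, -1.916, 0.0]
wrist_force: [-3.0, -0.1, -2.9]
finger_gap: 0.0138
gripper_force: 35.0
```

```bash
python3 st.py
```

```text
17.15 z mm -0.4247831690631296 yaw -14.834294929462496 tilt [ 0.0001 -0.0005]
gap to front mm -1.0393180793659695 edge past line mm -0.1751626963841929
F ex,ey,z -2.9311240617661065 -0.8359419804775083 -2.948773935033337 moment [0.0005 0.57   0.1228] gap 0.013817867610184466 35.00209093093872
```

Call:
move_arm(
  commands="0 0.3 0 0 0 0 0; 0 0 0 0 0 0 0; 0 0 0 0 0 0 0",
)

```text
time_s: 17.45
eef_pos: [0.4648, -0.2568, -0.0004]
tcp_rot: [-2.489, -1.916, 0.001]
wrist_force: [-5.0, -0.7, -2.4]
finger_gap: 0.0137
gripper_force: 35.0
```

```bash
python3 st.py
```

```text
17.45 z mm -0.4316977741171263 yaw -14.831400660385338 tilt [ 0.0001 -0.0009]
gap to front mm -1.1183632816152977 edge past line mm -0.14677760340379986
F ex,ey,z -4.668464730214107 -1.9674695065250907 -2.3565269891066762 moment [-0.0283  1.0293  0.2551] gap 0.013737061142000866 35.011171102523804
```

Call:
move_arm(
  commands="0 0 0 0 0 -0.0015 0; 0 0 0 0 0 0 0; 0 0 0 0 0 0 0",
)

```text
time_s: 17.75
eef_pos: [0.4648, -0.2569, -0.0004]
tcp_rot: [-2.488, -1.917, 0.001]
wrist_force: [-4.7, 0.7, -1.6]
finger_gap: 0.014
gripper_force: 35.0
```

```bash
python3 st.py
```

```text
17.75 z mm -0.4344247920558125 yaw -14.755269089078595 tilt [ 0.0002 -0.0009]
gap to front mm -1.119504115256964 edge past line mm -0.1806248849176989
F ex,ey,z -4.693545310106581 -0.5370076281901014 -1.6174165428919758 moment [-0.0139  1.0379  0.1175] gap 0.013970365620848033 35.0031441450119
```

Call:
move_arm(
  commands="0 0 0 0 0 -0.0015 0; 0 0 0 0 0 0 0; 0 0 0 0 0 0 0",
)

```text
time_s: 18.05
eef_pos: [0.4648, -0.2568, -0.0005]
tcp_rot: [-2.486, -1.919, 0.001]
wrist_force: [-4.8, -0.5, -1.4]
finger_gap: 0.0137
gripper_force: 35.0
```

```bash
python3 st.py
```

```text
18.05 z mm -0.4522471742807732 yaw -14.673891394217343 tilt [ 0.0002 -0.0009]
gap to front mm -1.1421207910391473 edge past line mm -0.1299206904020883
F ex,ey,z -4.542296080344507 -1.7094977117040024 -1.3833372444350065 moment [-0.0337  1.0241 -0.0307] gap 0.013730105983224836 34.99740958213806
```

Call:
move_arm(
  commands="0 0.2 0 0 0 0.0003 0; 0 0.1 0 0 0 0 0; 0 0 0 0 0 0 0; 0 0 0 0 0 0 0",
)

```text
time_s: 18.45
eef_pos: [0.4648, -0.2568, -0.0004]
tcp_rot: [-2.486, -1.919, 0.001]
wrist_force: [-6.6, -0.1, 0.3]
finger_gap: 0.0137
gripper_force: 35.0
```

```bash
python3 st.py
```

```text
18.45 z mm -0.42841170738174006 yaw -14.687113527907211 tilt [ 0.0003 -0.0013]
gap to front mm -1.148203366986511 edge past line mm -0.1285034283729919
F ex,ey,z -6.408064674032205 -1.7669486472962974 0.2812097367690761 moment [-0.0608  1.3152 -0.0952] gap 0.013749616914470809 35.00288128852844
```

Call:
move_arm(
  commands="0 0.1 0 0 0 0.0006 0; 0 0 0 0 0 0 0; 0 0 0 0 0 0 0; 0 0 0 0 0 0 0; 0 0 0 0 0 0 0",
)

```text
time_s: 18.95
eef_pos: [0.4649, -0.2568, -0.0004]
tcp_rot: [-2.487, -1.918, 0.001]
wrist_force: [-7.4, -0.4, 0.7]
finger_gap: 0.0138
gripper_force: 35.0
```

```bash
python3 st.py
```

```text
18.95 z mm -0.42577106426398836 yaw -14.718292622035767 tilt [ 0.0003 -0.0015]
gap to front mm -1.1620380359678162 edge past line mm -0.12277517499671708
F ex,ey,z -7.0107311200502656 -2.2630916016594647 0.6972892235870204 moment [-0.0788  1.4797  0.0593] gap 0.01381996218845627 35.006834864616394
```

Call:
move_arm(
  commands="0 0 0 0 0 0 0; 0 0 0 0 0 0 0; 0 0 0 0 0 0 0; 0 0 0 0 0 0 0; 0 0 0 0 0 0 0",
)

```text
time_s: 19.45
eef_pos: [0.4649, -0.2568, -0.0004]
tcp_rot: [-2.487, -1.918, 0.001]
wrist_force: [-6.7, -0.4, 0.1]
finger_gap: 0.0138
gripper_force: 35.0
```

```bash
python3 st.py
```

```text
19.45 z mm -0.4236282711351791 yaw -14.719657843535888 tilt [ 0.0003 -0.0014]
gap to front mm -1.1847520069798723 edge past line mm -0.11849407170853865
F ex,ey,z -6.368930757298799 -2.106935449891984 0.07279321256045312 moment [-0.0646  1.5171  0.0464] gap 0.013816943534575127 35.006840229034424
```

Call:
move_arm(
  commands="0 0 0 0 0 0 0; 0 0 0 0 0 0 0; 0 0 0 0 0 0 0; 0 0 0 0 0 0 0; 0 0 0 0 0 0 0",
)

```text
time_s: 19.95
eef_pos: [0.4649, -0.2568, -0.0004]
tcp_rot: [-2.487, -1.918, 0.001]
wrist_force: [-7.7, -0.2, 0.8]
finger_gap: 0.0136
gripper_force: 35.0
```

```bash
python3 st.py; python3 - <<'E'
from h import *
s=sensors.sense(); im=imaging.capture("wrist"); cv2.imwrite("pics/wr_raw.png",im)
cv2.imwrite("pics/wr.png",cv2.resize(im[100:340,200:540],(800,565),interpolation=cv2.INTER_CUBIC))
E
```

```text
19.95 z mm -0.4098834346524874 yaw -14.721125205507487 tilt [ 0.0002 -0.0014]
gap to front mm -1.1775193245675553 edge past line mm -0.12596728098689114
F ex,ey,z -7.388734605751105 -2.1596723964658273 0.7508773864070412 moment [-0.0878  1.4427 -0.032 ] gap 0.01356594557507534 35.00683128833771
```

View pics/wr.png

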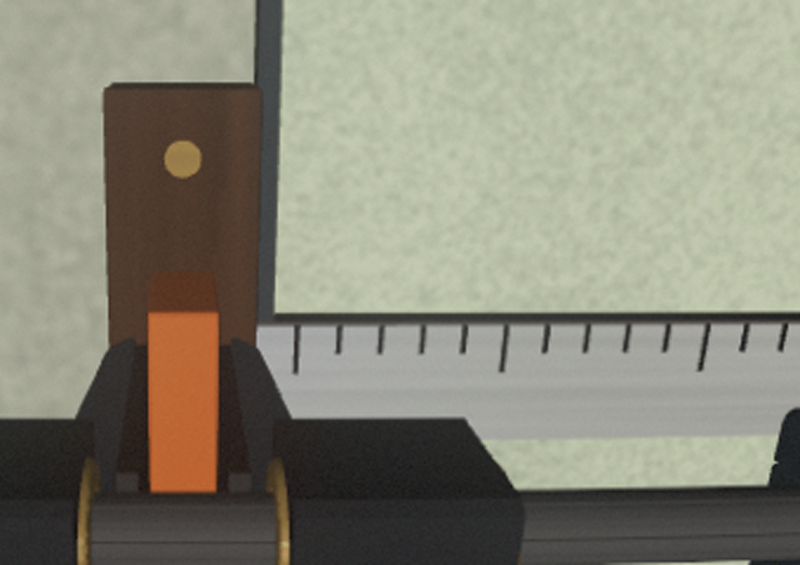

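The crop shows the stock tight along the front edge at column ≈258, with the line directly against the graduated edge at row ≈319. The push has held steady at about 7 N for over a second. I'll ease off and let go.

Call:
move_arm(
  commands="0 -0.2 0 0 0 0 0; 0 -0.2 0 0 0 0 0; 0 -0.2 0 0 0 0 0; 0 0 0 0 0 0 0; 0 0 0 0 0 0 0",
  grip_force=10,
)

```text
time_s: 20.5
eef_pos: [0.4649, -0.2568, -0.0004]
tcp_rot: [-2.487, -1.918, 0.0]
wrist_force: [-4.8, 1.3, -1.8]
finger_gap: 0.0139
gripper_force: 10.0
```

```bash
python3 st.py
```

```text
20.5 z mm -0.4210922302667411 yaw -14.716886849632319 tilt [ 0.0001 -0.0004]
gap to front mm -1.213235071525598 edge past line mm -0.11867708153510959
F ex,ey,z -4.942291631576871 0.0678438210346882 -1.7836316336373168 moment [0.1578 1.0144 0.0015] gap 0.013940475731178384 10.00887706875801
```

Call:
move_arm(
  commands="0 -0.2 0 0 0 0 0; 0 -0.2 0 0 0 0 0; 0 0 0 0 0 0 0; 0 0 0 0 0 0 0; 0 0 0 0 0 0 0.3",
)

```text
time_s: 21.0
eef_pos: [0.4655, -0.2573, -0.0001]
tcp_rot: [2.487, 1.918, 0.001]
wrist_force: [0.2, -0.5, 0.9]
finger_gap: 0.0194
gripper_force: 0.0
```

Call:
move_arm(
  commands="0 0 0 0 0 0 0.5; 0 0 0 0 0 0 0.5; 0 0 0 0 0 0 0.5; 0 0 0 0 0 0 0.5; 0 0 0 0 0 0 0.5",
)

```text
time_s: 21.5
eef_pos: [0.4648, -0.2569, -0.0003]
tcp_rot: [2.488, 1.918, 0.0]
wrist_force: [-0.0, -0.4, -0.9]
finger_gap: 0.0454
gripper_force: 0.0
```

Call:
move_arm(
  commands="0 0 -10 0 0 0 0.5; 0 0 -20 0 0 0 0.5; 0 0 -40 0 0 0 0.5; 0 0 -45 0 0 0 0.5; 0 0 -45 0 0 0 0.5",
)

```text
time_s: 22.0
eef_pos: [0.4643, -0.2566, 0.162]
tcp_rot: [-2.488, -1.918, 0.0]
wrist_force: [0.7, -0.4, -0.5]
finger_gap: 0.0457
gripper_force: 0.0
```

Call:
move_arm(
  commands="0 0 -10 0 0 0 0.5; 0 0 0 0 0 0 0.5; 0 0 0 0 0 0 0.5; 0 0 0 0 0 0 0.5",
)

```text
time_s: 22.4
eef_pos: [0.4639, -0.2563, 0.1681]
tcp_rot: [-2.486, -1.917, 0.001]
wrist_force: [-1.2, 0.4, 0.1]
finger_gap: 0.0459
gripper_force: 0.0
```

```bash
python3 st.py; python3 - <<'E'
from h import *
s=sensors.sense(); im=imaging.capture("wrist"); np.save("wf.npy",np.r_[s["eef_pos"],s["tcp_rot"]]); cv2.imwrite("pics/wf_raw.png",im)
cv2.imwrite("pics/wf.png",cv2.resize(im[80:320,160:480],(800,600),interpolation=cv2.INTER_CUBIC))
E
```

```text
22.4 z mm 168.12144859336377 yaw -14.72092503050957 tilt [ 0.001  -0.0026]
gap to front mm -0.07493747605225032 edge past line mm 0.12901751856485288
F ex,ey,z -1.2731432441817219 0.054494603215829544 0.07554182698159942 moment [-0.0009 -0.0616  0.0103] gap 0.04594428025849483 0.0
```

View pics/wf.png

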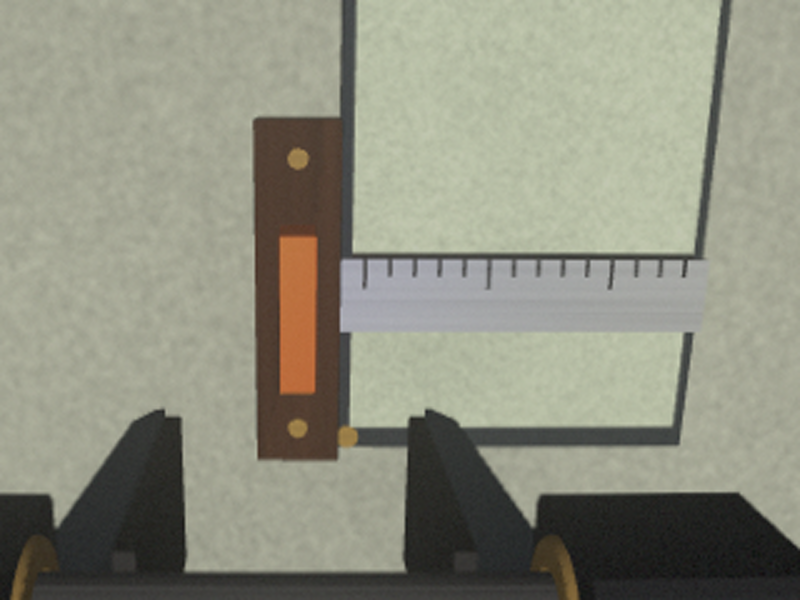

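The final crop shows the stock flush along the front edge (columns ≈340), the line lying right under the graduated edge (row ≈256), and the gripper clear. I'm handing the job in.

```bash
python3 -c "
from bench import arm; print(arm.sign_off())"
```

```text
the job is handed in; nothing more can be done
None
```

The small T-square is at the scoring block with its stock flush on the front edge and its graduated edge on the drawn line (within about 0.5 mm by camera); it was pressed at about 7 N for just over a second, released, and handed in at about 22 s; the first grasp closed above the rib, apparently because the fingertips sit about 34 mm behind the stated TCP.

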